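# Set the flip tags on the stock stands

### The arm

A 6-joint arm with a two-finger parallel gripper is mounted at the origin on a cart in front of the work surface, level with it; the furniture and walls round the work are solid. World frame = base frame: x ahead of the robot, y to its left, z up, the work surface at z = 0. Lengths are in mm, angles in rad, forces in N, time in s.
With the tool pointing down it reaches from about 350 to 975 mm from the base axis. Payload 4.9 kg.
Tool frame: the origin (TCP) lies midway between the tips of the shut fingers; the grasp point (between the pads) lies 19 mm behind it (ctrl.grasp_offset is the distance from the TCP to the grasp point, in mm); z points along the fingers, y is the line along which they close (so a half turn about z gives the same grasp; the last joint's range is limited). The gripper opens to 85 mm and grips with 20 to 120 N. Pads are 22 mm wide; open, the fingers measure 114 mm over their backs; the gripper's body (76 mm by 85 mm) begins 54 mm behind the grasp point. The pads swing forward as they close: fully open they stand 13 mm farther back than shut.
Start: joints at [-1.26, 0.053, 1.613, -0, 1.476, -0.119], TCP at [260.423, -568.138, 231.304] pointing down, gripper open.
Joint ranges: [-3.01, 3.01], [-1.01, 2.22], [0.06, 2.58], [-1.02, 4.17], [0.09, 2.62], [-3.14, 3.14]. Speed limits (rad/s): [2.57, 2.57, 3.14, 3.14, 3.14, 3.14].

### API

Orientations are given as a unit quaternion [x, y, z, w].
In Python, from station import ctrl gives the robot as it stands.
- The arm moves only by the tool send_rows, never from a script. Its argument "deltas" is a list of rows, each an object with "xyz": the shift along the tool's x, y, z in cm, a list of three; "delta_rot": the turn, a rotation vector about the tool's x, y, z in rad, a list of three; "hand": the gripper's target within -1 to 1 (shut at 1, half-way at 0, fully open at -1). A call has exactly 10 rows; each row is the pose to reach, as a shift and turn from the pose commanded when the call began, along the tool's axes at that moment; what a row does not reach only later rows make up. A row lasts 1/8 s, in which the tool goes at most 62.5 mm and 10.7 degrees, less where a joint would pass 70% of its speed; a pose out of reach is approached as far as the arm can. A call with a gripper value outside its range is refused whole. The fingers move at their own pace and stop on an object; "force" is the grip in N (left out, the last holds). Time passes only in rows, so rows that repeat a pose let the fingers close, or fill a call up. It gives the time, the measured TCP pose, the force, the opening and the grip force at its end, in the units of the state.
- ctrl.get_obs(): the state, without advancing time (a new reading comes with each control period).
- ctrl.camera(name): name is "side" or "top" or "wrist"; returns a dict with "image" (384x512x3 uint8, red, green, blue), "vertical_fov" (degrees; the focal length in pixels is half the picture's height over the tangent of half this angle, whatever the lens; pixels are square), "cx", "cy" (the principal point, pixels), "k1" (the pictures are not rectified: a ray, as slopes to the right and down, at radius r is drawn at 1 + k1 r^2 times it, then the intrinsics apply), "T" (4x4, takes a point from camera to world coordinates). Camera axes: x right, y down, z forward; pixel columns grow to the right and rows downward; lengths in mm; the calibration is good to about 2 mm. A picture is of the moment at which its call begins. There is no depth.
- ctrl.sign_off(): hands the job in; it is judged then, once.
Trained networks look in the newest picture that a camera, given by its name, has taken for a name from the list of things; names that differ only in an ending like _2 or _b are one class to them, and where a whole thing is asked for, a point or a joint stands for the part that bears it (a point fixed in the world has none). Each returns a list of dicts, best first, with "p" (0 to 1); they miss things now and then, are a little off and sometimes report something else, mostly with a low value. They report only what shows in the picture. A call takes as long as a camera call. They do not tell look-alikes from the thing itself.
- ctrl.cut_out(camera, name): "region" (384x512 bool, what is visible of it) and "rect" ([left, top, right, bottom] in pixels, round what is visible of it).
- ctrl.spot_point(camera, name): "at" ([column, row] in pixels: a listed point, or the origin of a listed thing).
The state is a dict: "clock": time; "qpos": joint angles; "joint_velocities": joint speeds; "joint_torque": joint torques, N m; "tcp_pos": TCP position; "eef_rot": TCP orientation; "ft_force": force on the tool from outside, world axes, zero at the start; "wrist_torque": the same for the moment, N m; "width": finger opening in mm; "grip_force": force on a finger pad.
Only numpy, scipy, OpenCV 4.12 (cv2) and the standard library are available. Lean on these libraries where they do the work, as an engineer would, in place of code of your own. Each camera call takes 0.05 s, during which the arm holds its last target. There are 200 camera calls.

### The job

Set the flip tags on the two stock stands by pushing them over with the fingertips: every bin with a bottle in it shall show its tag's disc face (tag leaning back, away from the bin), and every empty bin its tag's bar face (tag leaning forward, over the bin). All tags must lie fully over against their stops. Only push the tags; do not pick up or disturb the bottles or any of the other things around.

Things in the scene. Friction and masses are not known exactly. Their poses are not given: they have to be found in the camera images.
- stand_1: Fixed aluminium stand with two bays (2 alike stands). Foot plate 146 (x) x 165 (y) x 6 mm, from 116 mm before the origin to 30 mm behind it; upright panel 6 mm thick, hinge ears up to z 136 mm, above the origin. Origin on the worktop under the panel, midway between the bays; x points from the bins to the rear (roughly away from the robot), y left, z up. One of its two bins holds a bottle, which one varies.
- tag_1l (a joint): left-hand (+y) tag of stand 1: slick white plate 48 wide x 70 long x 4 mm with a 7 mm round free edge, free hinge along stand y. 0 = upright; +0.9 rad = leaning back (top to stand +x), round black disc up; -0.9 = leaning forward over the bin, black cross bar up. Resting, its free edge is 43 mm above and 55 mm beside the hinge. Pushed past upright (under 1 N) it falls to the other stop by its weight.
- hinge_1l (a point): Middle of the hinge line of tag_1l, on the stand, 130 mm above the worktop. Bays are 80 mm apart, so neighbouring tags have 32 mm between them. The steel wire rests beside the hinge reach up to 10 mm above the hinge line.
- bay_1l (a point): Centre of the inner floor of the fixed grey open bin (72 x 70 mm, 36 mm high, walls 3 mm) below tag_1l, 76 mm in front of the panel, 9 mm above the worktop.
- tag_1r (a joint): right-hand (-y) tag of stand 1: slick white plate 48 wide x 70 long x 4 mm with a 7 mm round free edge, free hinge along stand y. 0 = upright; +0.9 rad = leaning back (top to stand +x), round black disc up; -0.9 = leaning forward over the bin, black cross bar up. Resting, its free edge is 43 mm above and 55 mm beside the hinge. Pushed past upright (under 1 N) it falls to the other stop by its weight.
- hinge_1r (a point): Middle of the hinge line of tag_1r, on the stand, 130 mm above the worktop. Bays are 80 mm apart, so neighbouring tags have 32 mm between them. The steel wire rests beside the hinge reach up to 10 mm above the hinge line.
- bay_1r (a point): Centre of the inner floor of the fixed grey open bin (72 x 70 mm, 36 mm high, walls 3 mm) below tag_1r, 76 mm in front of the panel, 9 mm above the worktop.
- stand_2: Fixed aluminium stand with two bays (2 alike stands). Foot plate 146 (x) x 165 (y) x 6 mm, from 116 mm before the origin to 30 mm behind it; upright panel 6 mm thick, hinge ears up to z 136 mm, above the origin. Origin on the worktop under the panel, midway between the bays; x points from the bins to the rear (roughly away from the robot), y left, z up. One of its two bins holds a bottle, which one varies.
- tag_2l (a joint): left-hand (+y) tag of stand 2: slick white plate 48 wide x 70 long x 4 mm with a 7 mm round free edge, free hinge along stand y. 0 = upright; +0.9 rad = leaning back (top to stand +x), round black disc up; -0.9 = leaning forward over the bin, black cross bar up. Resting, its free edge is 43 mm above and 55 mm beside the hinge. Pushed past upright (under 1 N) it falls to the other stop by its weight.
- hinge_2l (a point): Middle of the hinge line of tag_2l, on the stand, 130 mm above the worktop. Bays are 80 mm apart, so neighbouring tags have 32 mm between them. The steel wire rests beside the hinge reach up to 10 mm above the hinge line.
- bay_2l (a point): Centre of the inner floor of the fixed grey open bin (72 x 70 mm, 36 mm high, walls 3 mm) below tag_2l, 76 mm in front of the panel, 9 mm above the worktop.
- tag_2r (a joint): right-hand (-y) tag of stand 2: slick white plate 48 wide x 70 long x 4 mm with a 7 mm round free edge, free hinge along stand y. 0 = upright; +0.9 rad = leaning back (top to stand +x), round black disc up; -0.9 = leaning forward over the bin, black cross bar up. Resting, its free edge is 43 mm above and 55 mm beside the hinge. Pushed past upright (under 1 N) it falls to the other stop by its weight.
- hinge_2r (a point): Middle of the hinge line of tag_2r, on the stand, 130 mm above the worktop. Bays are 80 mm apart, so neighbouring tags have 32 mm between them. The steel wire rests beside the hinge reach up to 10 mm above the hinge line.
- bay_2r (a point): Centre of the inner floor of the fixed grey open bin (72 x 70 mm, 36 mm high, walls 3 mm) below tag_2r, 76 mm in front of the panel, 9 mm above the worktop.
- stock_1: Small white reagent bottle with red cap, 42 mm diameter, 78 mm tall, loose, standing in one of the two bins of stand 1. Origin at the centre of its underside, z up. Its top is 87 mm above the worktop.
- stock_2: Small brown reagent bottle with black cap, 44 mm diameter, 85 mm tall, loose, standing in one of the two bins of stand 2. Origin at the centre of its underside, z up. Its top is 94 mm above the worktop.
- pen: Bystander: black marker pen, 138 mm long, 11 mm wide, lying between the stands. Origin under its centre.
- beaker: Bystander: empty glass beaker, 54 mm diameter, 68 mm tall, behind the stands. Origin at the centre of its underside.
- clear_bottle: Bystander: clear reagent bottle with light blue cap, 48 mm diameter, 90 mm tall, standing on the worktop behind the stands, in no bin. Origin at the centre of its underside.
- timer: Bystander: bench timer, 62 x 68 x 18 mm, left of the stands. Origin at the centre of its underside.
- rack: Bystander: blue tube rack, 68 x 160 x 48 mm, right of the stands. Origin at the centre of its underside.
There are look-alikes about, which are no part of the job. What is shaped like the stock_2 but orange or purple is not meant.

How it is judged (in metres and radians):
At the end, for the whole second after the job is handed in: On each stand the tag over the bin with the bottle leans back (joint above 0.75 rad) and the tag over the empty bin leans forward (below -0.75 rad), all tags at rest, each stock bottle upright within 30 mm of its bin's centre (((horizontal distance between stock_1 and bay_1l below 0.03 m and value of joint tag_1l above 0.75 rad and value of joint tag_1r below -0.75 rad) or (horizontal distance between stock_1 and bay_1r below 0.03 m and value of joint tag_1r above 0.75 rad and value of joint tag_1l below -0.75 rad)) and angle between each of stock_1, stock_2's own z axis and vertical below 0.15 rad and velocity of joint tag_1l between -0.1 and 0.1 rad/s and velocity of joint tag_1r between -0.1 and 0.1 rad/s and ((horizontal distance between stock_2 and bay_2l below 0.03 m and value of joint tag_2l above 0.75 rad and value of joint tag_2r below -0.75 rad) or (horizontal distance between stock_2 and bay_2r below 0.03 m and value of joint tag_2r above 0.75 rad and value of joint tag_2l below -0.75 rad)) and velocity of joint tag_2l between -0.1 and 0.1 rad/s and velocity of joint tag_2r between -0.1 and 0.1 rad/s); the robot touches nothing.
It fails at once if a stock bottle was lifted (height (world z) of any of stock_1, stock_2 above 0.025 m).
It fails at once if a stock bottle was tipped over or shifted by more than 25 mm (distance of any of stock_1, stock_2 from where it was at the start of the episode above 0.025 m or angle between any of stock_1, stock_2's own z axis and vertical above 0.4 rad).
It fails at once if a bystander (pen, beaker, clear bottle, timer, rack) was shifted or lifted by more than 25 mm (distance of any of pen, beaker, clear_bottle, timer, rack from where it was at the start of the episode above 0.025 m).
It also fails if it takes over 54 s, if anything falls off the work surface, if the arm or the gripper's body presses on something with over 40 N, if the wrist force passes 120 N, or if a joint passes its speed limit or range.

## Working session

There is one attempt and no reset: what is moved stays moved. The work goes in short steps, Python scripts to look and compute and a tool call to move; the robot and the scene stay as the last step left them, time stands still between calls to the robot, and variables do not carry over. Pictures are saved under pics/ and viewed, at most 10 in all, crops included, and the job is handed in when it is done.

Besides the shell and the picture viewer there is one more tool, called in YAML: its name, and indented under it one key for each argument. send_rows: Moves the arm, as the interface text tells. Its arguments: {"type":"object","properties":{"deltas":{"type":"array"},"force":{"type":"number"}},"required":["deltas"]}

```bash
mkdir -p pics; cat > h.py <<'E'
import numpy as np, cv2
from station import ctrl
def K(c):
    f=192/np.tan(np.radians(c["vertical_fov"])/2); return f
def ray(c,uv):
    f=K(c); d=np.array([(uv[0]-c["cx"])/f,(uv[1]-c["cy"])/f]); s=d.copy()
    for _ in range(20): s=d/(1+c["k1"]*(s@s))
    T=np.array(c["T"]); r=T[:3,:3]@np.array([s[0],s[1],1]); return T[:3,3],r
def onz(c,uv,z):
    o,r=ray(c,uv); return o+r*(z-o[2])/r[2]
def proj(c,p):
    T=np.array(c["T"]); q=T[:3,:3].T@(np.asarray(p,float)-T[:3,3]); s=q[:2]/q[2]; s=s*(1+c["k1"]*(s@s)); return s*K(c)+[c["cx"],c["cy"]]
def save(c,n): cv2.imwrite("pics/"+n,c["image"][:,:,::-1])
E
python3 - <<'E'
from h import *
np.set_printoptions(precision=1,suppress=True)
ims=[]
for n in ["top","side"]:
    c=ctrl.camera(n); ims.append(c["image"]); print(n,np.array(c["T"])[:3,3])
    for nm,z in [("hinge_1l",130),("hinge_1r",130),("bay_1l",9),("bay_1r",9),("stock_1",9),("stock_2",9),("stand_1",0)]:
        for d in ctrl.spot_point(n,nm)[:4]:
            print(nm,round(d["p"],2),np.array(d["at"]),onz(c,d["at"],z))
    save(c,n+"0.png")
E
```

```text
top [ 270.8  -58.7 1609. ]
hinge_1l 0.8 [295.4 215.5] [ 470.1 -171.5  130. ]
hinge_1l 0.19 [316.6 239.3] [ 391.  -236.2  130. ]
hinge_1r 0.92 [318.4 214.9] [ 469.8 -246.1  130. ]
bay_1l 0.97 [290.6 243.9] [ 387.6 -159.8    9. ]
bay_1l 0.46 [209.7 220.1] [479.3 120.5   9. ]
bay_1l 0.38 [316.4 238.4] [ 404.  -250.2    9. ]
bay_1r 0.69 [317.1 239.6] [ 399.7 -252.4    9. ]
bay_1r 0.33 [205.9 218.6] [485.  133.8   9. ]
stock_1 0.7 [216.6 242.9] [398.7  97.4   9. ]
stock_1 0.57 [246.8 223.4] [463.7  -9.5   9. ]
stock_1 0.56 [164.7 241.3] [409.5 278.7   9. ]
stock_1 0.51 [316.4 239.4] [ 400.5 -250.     9. ]
stock_2 0.7 [216.6 242.9] [398.7  97.4   9. ]
stock_2 0.57 [246.8 223.4] [463.7  -9.5   9. ]
stock_2 0.56 [164.7 241.3] [409.5 278.7   9. ]
stock_2 0.51 [316.4 239.4] [ 400.5 -250.     9. ]
stand_1 0.73 [206.5 217.9] [488.7 132.8   0. ]
side [190.6 958.1 895.6]
hinge_1l 0.57 [283.5 166.3] [ 484.3 -180.7  130. ]
hinge_1l 0.37 [253.4 327.2] [357.7 477.8 130. ]
hinge_1r 0.96 [291.6 155.4] [ 477.3 -263.9  130. ]
hinge_1r 0.71 [304.2 199.6] [366.2 -17.7 130. ]
hinge_1r 0.41 [251.8 225.5] [480.3 158.4 130. ]
bay_1l 0.67 [303.8 201.7] [ 392.3 -159.2    9. ]
bay_1r 0.82 [306.3 190.3] [ 400.7 -231.3    9. ]
bay_1r 0.32 [251.4 252.9] [482.5 153.    9. ]
stock_1 0.8 [277.6 249.8] [409.3 110.7   9. ]
stock_1 0.61 [270.5 221.8] [472.4  -8.9   9. ]
stock_1 0.58 [306. 191.] [ 400.7 -226.5    9. ]
stock_1 0.56 [265.8 294. ] [388.5 288.5   9. ]
stock_2 0.8 [277.6 249.8] [409.3 110.7   9. ]
stock_2 0.61 [270.5 221.8] [472.4  -8.9   9. ]
stock_2 0.58 [306. 191.] [ 400.7 -226.5    9. ]
stock_2 0.56 [265.8 294. ] [388.5 288.5   9. ]
stand_1 0.94 [252.9 250.7] [484.3 134.    0. ]
stand_1 0.65 [288.2 190.7] [ 467.9 -215.5    0. ]
```

```bash
python3 - <<'E'
import cv2
for n,(a,b,c,d) in {"top0":(170,300,130,370),"side0":(110,310,190,390)}.items():
    i=cv2.imread(f"pics/{n}.png")[a:b,c:d]; s=3.3 if n=="top0" else 3
    cv2.imwrite(f"pics/{n}c.png",cv2.resize(i,None,fx=s,fy=s,interpolation=cv2.INTER_CUBIC))
E
```

```text
(no output)
```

View pics/top0c.png

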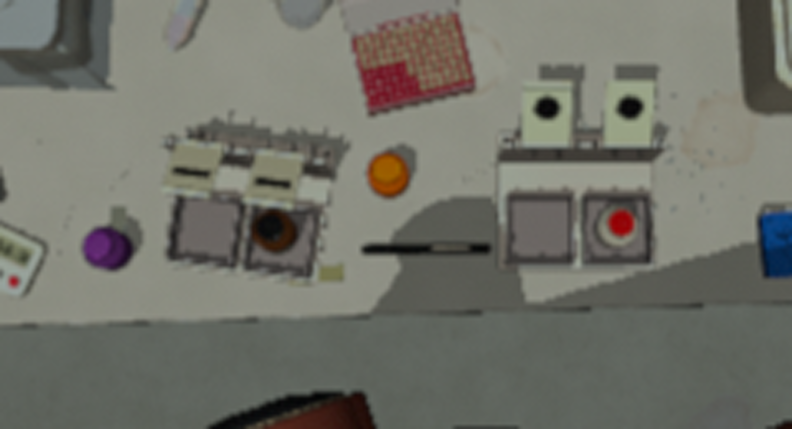

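View pics/side0c.png

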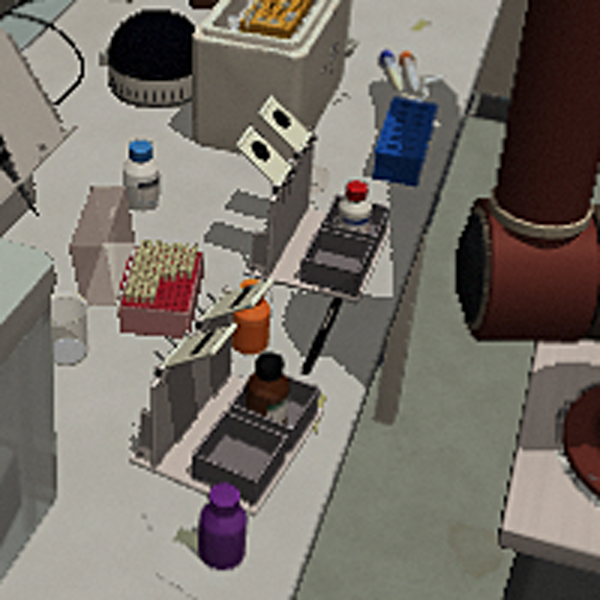

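Stand 1 (right, white bottle): both discs show, bottle in the right bin (top crop ~620,225), so tag_1l must go forward. Stand 2 (left, brown bottle): both bars show, bottle in the right bin (~272,230), so tag_2r must go back. I'll check the poses from the crop's corners.

```bash
python3 - <<'E'
from h import *
np.set_printoptions(precision=1,suppress=True)
c=ctrl.camera("top"); s=ctrl.camera("side")
g=lambda x,y,z: onz(c,[130+x/3.3,170+y/3.3],z)[:2]
gs=lambda x,y,z: onz(s,[190+x/3,110+y/3],z)[:2]
print("1 bins rim", g(540,228,45),g(617,228,45)," tag1l centre",g(547,107,151),"1r",g(630,107,151))
print("2 bins rim", g(206,231,45),g(281,240,45)," tag2l bar",g(191,172,151),"2r",g(272,182,151))
print("side discs 1l,1r",gs(261,150,151),gs(282,119,151))
ob=ctrl.get_obs(); R=cv2.Rodrigues; from scipy.spatial.transform import Rotation as Ro
print(ob["tcp_pos"],ob["clock"]);print(Ro.from_quat(ob["eef_rot"]).as_matrix().round(3))
for st,(x,y,w,l) in {"1":(470,-212,0,1),"2":(486,133,-.12,-1)}.items():
    for yy in (40,-40):
        p=np.array([x,y])+[-yy*np.sin(w),yy*np.cos(w)]; print(st,yy,p, "bay",p-76*np.array([np.cos(w),np.sin(w)]),"disc",p+l*27*np.array([np.cos(w),np.sin(w)]))
E
```

```text
1 bins rim [ 401.  -168.5] [ 398.6 -247.7]  tag1l centre [ 509.6 -172.9] 1r [ 507.1 -253.6]
2 bins rim [408.1 176.3] [396.5  98.8]  tag2l bar [456.4 174.7] 2r [444.3  96.1]
side discs 1l,1r [ 510.  -180.6] [ 507.2 -259.5]
[ 260.4 -568.2  231.3] 0.9
[[ 0.9  0.4  0. ]
 [ 0.4 -0.9 -0. ]
 [ 0.   0.  -1. ]]
1 40 [ 470. -172.] bay [ 394. -172.] disc [ 497. -172.]
1 -40 [ 470. -252.] bay [ 394. -252.] disc [ 497. -252.]
2 40 [490.8 172.7] bay [415.3 181.8] disc [464.  175.9]
2 -40 [481.2  93.3] bay [405.8 102.4] disc [454.4  96.5]
```

```bash
cat >> h.py <<'E'
from scipy.spatial.transform import Rotation as Ro
def plan(ws):
    o=ctrl.get_obs(); R=Ro.from_quat(o["eef_rot"]).as_matrix(); p=np.array(o["tcp_pos"])
    psi=np.arctan2(R[1,0],R[0,0]); print("t",o["clock"],"tcp",p.round(1),"psi",round(psi,3),"F",np.round(o["ft_force"],1))
    for w in ws: print(w,"xyz cm",(R.T@(np.array(w[:3])-p)/10).round(2),"rotz",round(psi-w[3],3))
E
python3 - <<'E'
from h import *
plan([(420,-380,280,0),(570,-172,270,0)])
E
```

```text
t 0.9 tcp [ 260.4 -568.2  231.3] psi 0.43 F [ 0.4 -0.4 -0.1]
(420, -380, 280, 0) xyz cm [ 22.35 -10.46  -4.87] rotz 0.43
(570, -172, 270, 0) xyz cm [ 44.65 -23.12  -3.87] rotz 0.43
```

send_rows:
  deltas:
    - {"xyz": [3, -1.5, -4], "delta_rot": [0, 0, 0.1], "hand": 1}
    - {"xyz": [7, -3.5, -5], "delta_rot": [0, 0, 0.2], "hand": 1}
    - {"xyz": [12, -6, -5], "delta_rot": [0, 0, 0.3], "hand": 1}
    - {"xyz": [17, -8.5, -5], "delta_rot": [0, 0, 0.43], "hand": 1}
    - {"xyz": [22, -11, -5], "delta_rot": [0, 0, 0.43], "hand": 1}
    - {"xyz": [27, -13.5, -5], "delta_rot": [0, 0, 0.43], "hand": 1}
    - {"xyz": [32, -16, -5], "delta_rot": [0, 0, 0.43], "hand": 1}
    - {"xyz": [37, -18.5, -5], "delta_rot": [0, 0, 0.43], "hand": 1}
    - {"xyz": [42, -21.5, -4.5], "delta_rot": [0, 0, 0.43], "hand": 1}
    - {"xyz": [44.6, -23.1, -3.9], "delta_rot": [0, 0, 0.43], "hand": 1}
  force: 20

```text
clock: 2.15
tcp_pos: [570.9, -169.8, 270.4]
eef_rot: [1.0, 0.001, 0.0, -0.0]
ft_force: [0.1, 0.0, 0.3]
width: 0.2
grip_force: 0.0
```

```bash
python3 - <<'E'
from h import *
plan([(570,-172,270,0),(570,-172,165,0),(476,-172,165,0),(476,-172,240,0)])
c=ctrl.camera("side"); i=c["image"][110:310,190:390,::-1]
cv2.imwrite("pics/s1.png",cv2.resize(i,None,fx=3,fy=3,interpolation=cv2.INTER_CUBIC))
E
```

```text
t 2.15 tcp [ 570.9 -169.8  270.4] psi 0.002 F [0.1 0.  0.3]
(570, -172, 270, 0) xyz cm [-0.09  0.22  0.04] rotz 0.002
(570, -172, 165, 0) xyz cm [-0.1   0.22 10.54] rotz 0.002
(476, -172, 165, 0) xyz cm [-9.5   0.19 10.53] rotz 0.002
(476, -172, 240, 0) xyz cm [-9.49  0.19  3.03] rotz 0.002
```

View pics/s1.png

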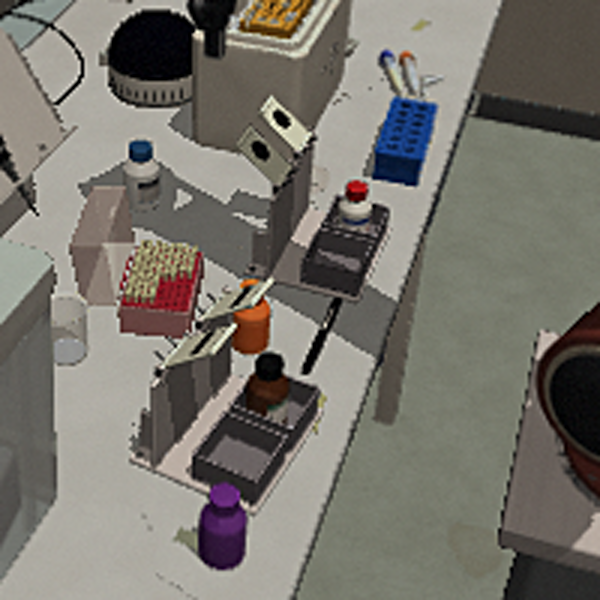

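The fingertips (crop ~212,50) hang behind and above tag_1l, with nothing near them. Next I go down and push forward.

send_rows:
  deltas:
    - {"xyz": [0.5, 0.4, 5], "delta_rot": [0, 0, 0], "hand": 1}
    - {"xyz": [0.5, 0.4, 10.5], "delta_rot": [0, 0, 0], "hand": 1}
    - {"xyz": [-1.5, 0.4, 10.5], "delta_rot": [0, 0, 0], "hand": 1}
    - {"xyz": [-3.5, 0.4, 10.5], "delta_rot": [0, 0, 0], "hand": 1}
    - {"xyz": [-5.5, 0.4, 10.5], "delta_rot": [0, 0, 0], "hand": 1}
    - {"xyz": [-7.5, 0.4, 10.5], "delta_rot": [0, 0, 0], "hand": 1}
    - {"xyz": [-9, 0.4, 10.5], "delta_rot": [0, 0, 0], "hand": 1}
    - {"xyz": [-10, 0.4, 10.5], "delta_rot": [0, 0, 0], "hand": 1}
    - {"xyz": [-10, 0.4, 10.5], "delta_rot": [0, 0, 0], "hand": 1}
    - {"xyz": [-9, 0.4, 6], "delta_rot": [0, 0, 0], "hand": 1}

```text
clock: 3.45
tcp_pos: [477.3, -175.1, 206.4]
eef_rot: [1.0, -0.0, -0.004, -0.002]
ft_force: [0.9, 0.5, 0.5]
width: -0.2
grip_force: 0.0
```

```bash
python3 - <<'E'
from h import *
plan([(476,-172,250,0),(380,92,250,-.14)])
E
```

```text
t 3.45 tcp [ 477.3 -175.1  206.4] psi -0.001 F [0.9 0.5 0.5]
(476, -172, 250, 0) xyz cm [-0.16 -0.32 -4.36] rotz -0.001
(380, 92, 250, -0.14) xyz cm [ -9.78 -26.72  -4.17] rotz 0.139
```

send_rows:
  deltas:
    - {"xyz": [0, 0, -4.4], "delta_rot": [0, 0, 0], "hand": 1}
    - {"xyz": [-2, -4, -5], "delta_rot": [0, 0, 0.14], "hand": 1}
    - {"xyz": [-4, -9, -5], "delta_rot": [0, 0, 0.14], "hand": 1}
    - {"xyz": [-6, -14, -5], "delta_rot": [0, 0, 0.14], "hand": 1}
    - {"xyz": [-8, -19, -5], "delta_rot": [0, 0, 0.14], "hand": 1}
    - {"xyz": [-9.5, -24, -5], "delta_rot": [0, 0, 0.14], "hand": 1}
    - {"xyz": [-10.4, -28.1, -4.4], "delta_rot": [0, 0, 0.14], "hand": 1}
    - {"xyz": [-10.4, -28.1, -4.4], "delta_rot": [0, 0, 0.14], "hand": 1}
    - {"xyz": [-10.4, -28.1, -4.4], "delta_rot": [0, 0, 0.14], "hand": 1}
    - {"xyz": [-10.4, -28.1, -4.4], "delta_rot": [0, 0, 0.14], "hand": 1}

```text
clock: 4.7
tcp_pos: [376.2, 103.9, 254.5]
eef_rot: [0.997, -0.071, 0.0, 0.0]
ft_force: [-0.3, -0.5, -0.5]
width: -0.2
grip_force: 0.0
```

```bash
python3 - <<'E'
from h import *
plan([(375,106,165,-.14),(480,91,165,-.14)])
c=ctrl.camera("side"); i=c["image"][110:310,190:390,::-1]
cv2.imwrite("pics/s2.png",cv2.resize(i,None,fx=3,fy=3,interpolation=cv2.INTER_CUBIC))
E
```

```text
t 4.7 tcp [376.2 103.9 254.5] psi -0.142 F [-0.3 -0.5 -0.5]
(375, 106, 165, -0.14) xyz cm [-0.15 -0.2   8.95] rotz -0.002
(480, 91, 165, -0.14) xyz cm [10.46 -0.2   8.96] rotz -0.002
```

View pics/s2.png

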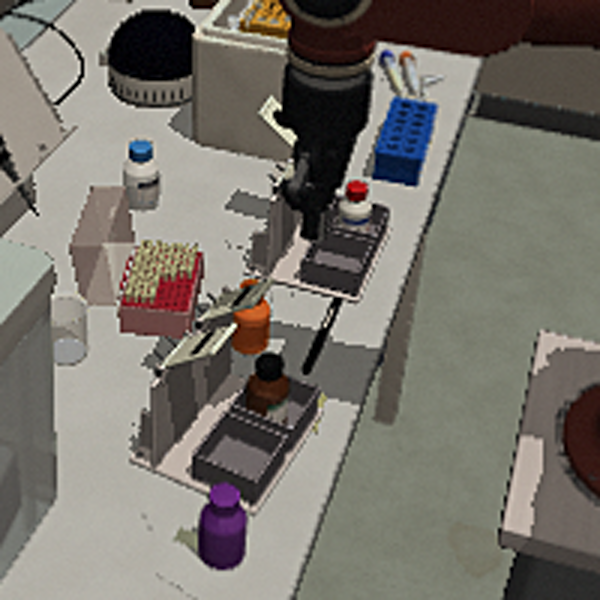

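The gripper (tips ~312,230) is in front of tag_2r, above and forward of it; the tag_1l disc has gone from its old place. Next I push tag_2r back.

send_rows:
  deltas:
    - {"xyz": [-0.2, -0.1, 4.5], "delta_rot": [0, 0, 0], "hand": 1}
    - {"xyz": [-0.2, -0.1, 9], "delta_rot": [0, 0, 0], "hand": 1}
    - {"xyz": [2, -0.1, 9], "delta_rot": [0, 0, 0], "hand": 1}
    - {"xyz": [4, -0.1, 9], "delta_rot": [0, 0, 0], "hand": 1}
    - {"xyz": [6, -0.1, 9], "delta_rot": [0, 0, 0], "hand": 1}
    - {"xyz": [8, -0.1, 9], "delta_rot": [0, 0, 0], "hand": 1}
    - {"xyz": [9.5, -0.1, 9], "delta_rot": [0, 0, 0], "hand": 1}
    - {"xyz": [10.5, -0.1, 9], "delta_rot": [0, 0, 0], "hand": 1}
    - {"xyz": [10.5, -0.1, 9], "delta_rot": [0, 0, 0], "hand": 1}
    - {"xyz": [9, -0.1, 5], "delta_rot": [0, 0, 0], "hand": 1}

```text
clock: 6.0
tcp_pos: [462.5, 92.7, 200.9]
eef_rot: [0.998, -0.071, -0.004, 0.0]
ft_force: [0.7, 0.3, 0.8]
width: 0.3
grip_force: 0.0
```

send_rows:
  deltas:
    - {"xyz": [0, 0, -4], "delta_rot": [0, 0, 0], "hand": 1}
    - {"xyz": [-2, 2, -6], "delta_rot": [0, 0, 0], "hand": 1}
    - {"xyz": [-6, 6, -8], "delta_rot": [0, 0, 0], "hand": 1}
    - {"xyz": [-9, 10, -10], "delta_rot": [0, 0, 0], "hand": 1}
    - {"xyz": [-12, 13, -11], "delta_rot": [0, 0, 0], "hand": 1}
    - {"xyz": [-12, 16, -12], "delta_rot": [0, 0, 0], "hand": 1}
    - {"xyz": [-12, 20, -12], "delta_rot": [0, 0, 0], "hand": 1}
    - {"xyz": [-12, 25, -12], "delta_rot": [0, 0, 0], "hand": 1}
    - {"xyz": [-12, 30, -12], "delta_rot": [0, 0, 0], "hand": 1}
    - {"xyz": [-12, 35, -12], "delta_rot": [0, 0, 0], "hand": 1}

```text
clock: 7.25
tcp_pos: [296.3, -237.9, 324.4]
eef_rot: [0.998, -0.07, 0.0, 0.0]
ft_force: [1.4, 0.1, 0.5]
width: -0.1
grip_force: 0.0
```

```bash
python3 - <<'E'
from h import *
plan([])
c=ctrl.camera("top"); t=c["image"][170:300,130:370,::-1]
s=ctrl.camera("side")["image"][110:310,190:390,::-1]
cv2.imwrite("pics/t3.png",cv2.resize(t,None,fx=3.3,fy=3.3,interpolation=cv2.INTER_CUBIC))
cv2.imwrite("pics/s3.png",cv2.resize(s,None,fx=3,fy=3,interpolation=cv2.INTER_CUBIC))
E
```

```text
t 7.25 tcp [ 296.3 -237.9  324.4] psi -0.141 F [1.4 0.1 0.5]
```

View pics/t3.png

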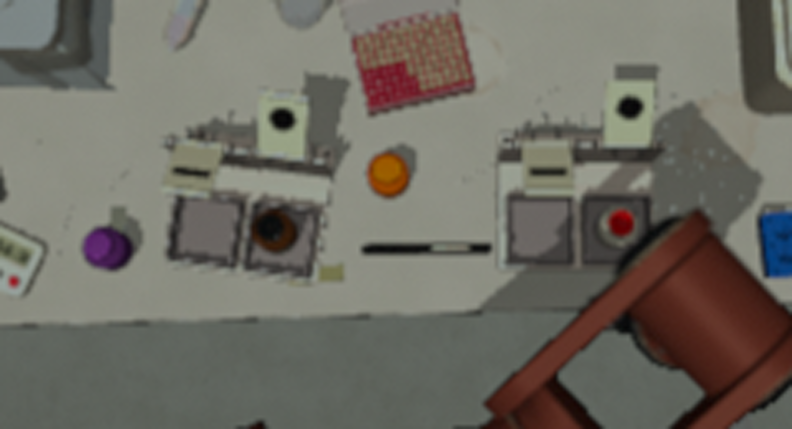

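View pics/s3.png

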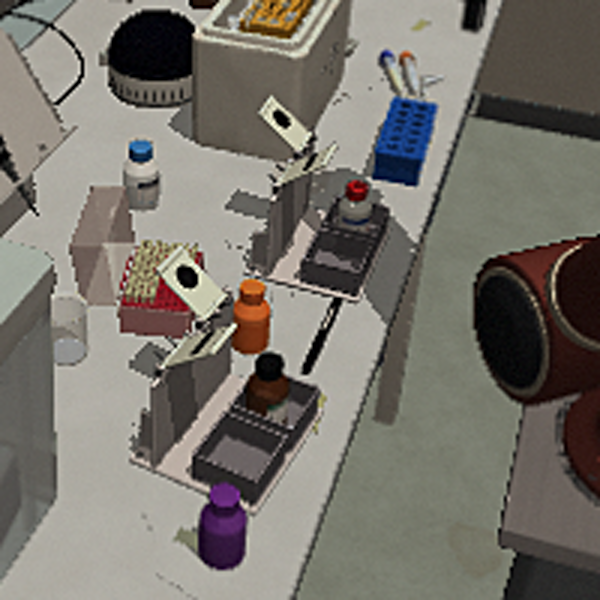

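Both bottle bins now show discs (top crop 282,119 and 630,107) and both empty bins show bars (191,172 and 548,171). All four tags lie fully over, the bottles haven't moved, and the arm is clear.

```bash
python3 -c "
from station import ctrl
print(ctrl.sign_off())"
```

```text
the job is handed in; nothing more can be done
None
```

The job is handed in at about 7 s of the 54 s allowed: I pushed tag_1l forward and tag_2r back, and the last pictures show discs over both bottle bins, bars over both empty bins, and the bottles and other things where they were; sign-off returned no verdict.

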